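# Clear the bench block and hold the hold-down lever level

## Task

Take the wooden scraper block and sweep the five silver offcuts off the steel bench block into the catch tray on its left side, moving them with the scraper and not with the fingers, then stand the scraper down on the bench, clear of the block and tray. Then press the sprung hold-down lever's paddle with the gripper from its raised position down until the lever is level, never clearly further or the bar marks the strip, and finish while holding it there: do not let go. Leave the hammer, the jar and the punch block where they are.

Things in the scene. Friction and masses are not known exactly. Their poses are not given: they have to be found in the camera images.
- bed: Fixed steel bench block, one unit with catch tray and hold-down bar. Origin: centre of its underside on the bench (z = 0); x points away from the robot at yaw 0, y to the left. Block 150 (x) x 200 (y) mm, flat top 30 mm above the bench; edges at x = +-75, y = +-100. Two posts 84 mm high at x = 87, y = -112 and 90. A thin metal strip on top at x = 45 to 69 is fixed: leave it.
- tray (a point): Centre of the floor of the open wooden catch tray at the block's left (+y) edge, 4 mm above the bench, bed frame (0, 151.5) mm. Inside y = 100 to 203, x = -80 to 80 mm of the bed; end walls 28 mm high, outer wall (y = 203 to 209) 40 mm high. No wall towards the block, whose side drops straight in: what is pushed over the block's +y edge falls into the tray.
- bar (a point): Front edge of the raised hold-down bar, bed frame x = 30, y = -5, z = 55 mm. With the lever up the bar overhangs the block's top from x = 30 mm outwards, for y = -80 to 70; its lowest edge is 23 mm above the block's top and it reaches up to about 95 mm above the bench. The block's top at x below 30 mm is open to above. This point is fixed to the bed.
- lever (a joint): Angle of the hold-down lever in rad: 0 = fully raised (at rest, sprung up, 0.55 rad = 31.5 degrees above level), grows as its paddle is pushed down; 0.55 = level; end stop 0.95. The spring always pushes it back up: about 3 N at the paddle centre at first, 7.5 N when level. Lever and bar are one rigid piece turning about the shaft.
- lever_pad (a point): Centre of the top face of the lever's dark wooden paddle (64 mm along the lever, 42 wide, 12 thick, top parallel to the lever), at the lever's robot-side end, right of the block at y = -165 mm of the bed, free all round. It lies 160 mm along the lever from the shaft axis and 6 mm above the lever's centre line: 76 mm above the bench with the lever level, about 159 mm at rest.
- lever_hinge (a point): Fixed point on the shaft axis, in the lever's own plane: bed frame x = 85, y = -165, z = 70 mm. The shaft runs along the bed's y.
- scraper: Loose wooden scraper block standing on the bench at the right, about 150 g. Foot 100 (x) x 20 (y) x 18 mm high, its long face sweeps; on it an upright handle 40 (x) x 26 (y) mm, from 18 to 84 mm above the underside, all centred. Origin: centre of the underside. Grip the handle across its 26 mm (the scraper's y).
- hammer: Bystander: a hammer lying on the bench at the left, handle about 0.25 m long. Leave alone.
- jar: Bystander: amber glass jar with steel cap, 60 mm across, 75 mm high, standing to the left. Origin at its underside. Leave alone.
- punches: Bystander: dark wooden block 90 x 70 x 45 mm with steel punches standing in it, to about 110 mm high, at the far right. Origin at its underside. Leave alone.
- chip0: Loose silver offcut lying on the block: a punched-out round slug, 18 mm across, 6 mm thick, 12 g. Origin on its underside, near its middle. All five start in x = -45 to 13 mm, y = -40 to 70 mm of the bed (centres).
- chip1: Loose silver offcut lying on the block: a straight clipped bar, 24 x 8 mm, 6 mm thick, 12 g. Origin on its underside, near its middle. All five start in x = -45 to 13 mm, y = -40 to 70 mm of the bed (centres).
- chip2: Loose silver offcut lying on the block: an L-shaped clipping, 18 x 16 mm, 6 mm thick, 12 g. Origin on its underside, near its middle. All five start in x = -45 to 13 mm, y = -40 to 70 mm of the bed (centres).
- chip3: Loose silver offcut lying on the block: a punched-out round slug, 18 mm across, 6 mm thick, 12 g. Origin on its underside, near its middle. All five start in x = -45 to 13 mm, y = -40 to 70 mm of the bed (centres).
- chip4: Loose silver offcut lying on the block: a straight clipped bar, 24 x 8 mm, 6 mm thick, 12 g. Origin on its underside, near its middle. All five start in x = -45 to 13 mm, y = -40 to 70 mm of the bed (centres).
Not all that is in view belongs to the job. Several things look just like the scraper: the one meant starts farthest to the robot's left.

How it is judged:
By the outcome, as a careful person would: the job done as asked, in the order asked, and still so for the second after the job is handed in, while the arm keeps its last pose, push and grip.
It also fails if it takes over 66 s, if anything falls off the work surface, if the arm or the gripper's body presses on something with over 40 N, if the wrist force passes 120 N, or if a joint passes its speed limit or range.

## Robot

A 7-joint arm with a two-finger parallel gripper is mounted at the origin on the work surface. World frame = base frame: x ahead of the robot, y to its left, z up, the work surface at z = 0. Lengths are in m, angles in rad, forces in N, time in s.
With the tool pointing down it reaches from about 0.425 to 0.925 m from the base axis. Payload 6.8 kg.
Tool frame: the origin (TCP) lies between the finger pads; the fingertips stand r.tips_ahead ahead of it and the grasp point (between the pads) lies 5 mm behind it (r.tips_ahead is the distance from the TCP to the fingertips, in m); z points along the fingers, y is the line along which they close (so a half turn about z gives the same grasp; the last joint's range is limited). The gripper opens to 85 mm and grips with 20 to 120 N. Pads are 22 mm wide; open, the fingers measure 114 mm over their backs; the gripper's body (76 mm by 85 mm) begins 54 mm behind the grasp point. The pads swing forward as they close: fully open they stand 13 mm farther back than shut.
Start: joints at [1.203, 0.477, 0.022, 1.555, -0.011, 1.109, -0.083], TCP at [0.173, -0.652, 0.245] pointing down, gripper open.
Joint ranges: [-2.96, 2.96], [-0.34, 2.1], [-1.41, 1.46], [0.24, 2.44], [-1.37, 4.51], [0.17, 1.92], [-2.96, 2.96]. Speed limits (rad/s): [2.39, 2.39, 3.14, 3.14, 3.14, 3.14, 3.14].

## Interface

Orientations are given as a rotation vector (axis times angle).
In Python, from bench import r gives the robot as it stands.
- The arm moves only by the tool move_arm, never from a script. Its argument "rows" is one flat list of numbers, 4 for each row, row after row: the shift along the tool's x, y, z in cm, then the turn about the tool's z in degrees. In form: [tx, ty, tz, twist, tx, ty, tz, twist, ...]. A call has 1 to 10 rows; each row is the pose to reach, as a shift and turn from the pose commanded when the call began, along the tool's axes at that moment; what a row does not reach only later rows make up. A row lasts 1/8 s, in which the tool goes at most 62.5 mm and 10.7 degrees, less where a joint would pass 70% of its speed; a pose out of reach is approached as far as the arm can. A call with a gripper value outside its range is refused whole. "fingers" is the opening, from 0 (shut) to 1 (fully open), set as the call begins (left out, the last holds). The fingers move at their own pace and stop on an object; "newtons" is the grip in N (left out, the last holds). Time passes only in rows, so rows that repeat a pose let the fingers close. It gives the time, the measured TCP pose, the force, the opening and the grip force at its end, in the units of the state.
- r.get_obs(): the state, without advancing time (a new reading comes with each control period).
- r.grab_frame(name): name is "scene" or "top" or "wrist"; returns the picture (400x640x3 uint8, blue, green, red); there is no depth.
- r.camera_params(name): a dict with "fx", "fy", "cx", "cy" (pixels), "k1" (the pictures are not rectified: a ray, as slopes to the right and down, at radius r is drawn at 1 + k1 r^2 times it, then the intrinsics apply), "world_from_camera" (4x4, takes a point from camera to world coordinates). Camera axes: x right, y down, z forward; pixel columns grow to the right and rows downward; lengths in m; the calibration is good to about 2 mm. A picture is of the moment at which its call begins: read the wrist's pose just before it. camera_params takes no time and is no camera call; for the wrist camera it gives the pose at the moment of the call.
- r.hand_in(): hands the job in; it is judged then, once.
The state is a dict: "clock": time; "joints": joint angles; "qvel": joint speeds; "tau": joint torques, N m; "tcp_pos": TCP position; "orientation": TCP orientation; "contact_force": force on the tool from outside, world axes, zero at the start; "moment": the same for the moment, N m; "grip_width": finger opening in m; "gripper_force": force on a finger pad.
Only numpy, scipy, OpenCV 4.12 (cv2) and the standard library are available. Lean on these libraries where they do the work, as an engineer would, in place of code of your own. Each camera call takes 0.05 s, during which the arm holds its last target. There are 200 camera calls.

## Working session

There is one attempt and no reset: what is moved stays moved. The work goes in short steps, Python scripts to look and compute and a tool call to move; the robot and the scene stay as the last step left them, time stands still between calls to the robot, and variables do not carry over. Pictures are saved under pics/ and viewed, at most 12 in all, crops included, and the job is handed in when it is done.

Besides the shell and the picture viewer there is one more tool, called after ">>>" as name(argument=value, ...), one argument or row to a line, values as JSON. move_arm: Moves the arm, as the interface text tells. Its arguments: {"type":"object","properties":{"rows":{"type":"array"},"fingers":{"type":"number"},"newtons":{"type":"number"}},"required":["rows"]}

```bash
mkdir -p pics; ls
cat > h.py <<'E'
import numpy as np, cv2
from scipy.spatial.transform import Rotation as R
from bench import r
def ray(c,uv):
    k=np.array([[c['fx'],0,c['cx']],[0,c['fy'],c['cy']],[0,0,1.]])
    d=np.array([(uv[0]-c['cx'])/c['fx'],(uv[1]-c['cy'])/c['fy']]); s=d.copy()
    for _ in range(30): s=d/(1+c['k1']*(s@s))
    T=np.array(c['world_from_camera']); return T[:3,3],T[:3,:3]@np.array([*s,1])
def onz(c,uv,z):
    o,d=ray(c,uv); return o+d*(z-o[2])/d[2]
def px(c,p):
    T=np.linalg.inv(np.array(c['world_from_camera'])); q=T[:3,:3]@np.array(p)+T[:3,3]; s=q[:2]/q[2]; s=s*(1+c['k1']*(s@s))
    return np.array([c['fx']*s[0]+c['cx'],c['fy']*s[1]+c['cy']])
def tool(dw):
    "world vector -> tool axes in cm, at present pose"
    return 100*R.from_rotvec(r.get_obs()['orientation']).inv().apply(dw)
E
python3 - <<'E'
from h import *
for n in ['scene','top']:
    f=r.grab_frame(n); cv2.imwrite(f'pics/{n}0.png',f); c=r.camera_params(n); print(n,c)
o=r.get_obs(); print(o); print(R.from_rotvec(o['orientation']).as_matrix().round(3), r.tips_ahead)
E
```

```text
pics
scene {'fx': 519.0970322559333, 'fy': 519.0970322559333, 'cx': 319.6281917407698, 'cy': 198.09876198238683, 'k1': -0.07847288364434941, 'world_from_camera': array([[-0.28471518,  0.79654832, -0.53333671,  1.41394742],
       [ 0.95852317,  0.22897843, -0.16971214,  0.24523391],
       [-0.01306132, -0.55953522, -0.82870365,  1.39237502],
       [ 0.        ,  0.        ,  0.        ,  1.        ]])}
top {'fx': 376.8068952136267, 'fy': 376.8068952136267, 'cx': 317.0446494628427, 'cy': 206.4179468538631, 'k1': -0.06965139463418785, 'world_from_camera': array([[-0.02361424, -0.98900942,  0.14595459,  0.41034721],
       [-0.9993438 ,  0.02736329,  0.02373212, -0.03959137],
       [-0.02746509, -0.1452984 , -0.98900659,  1.11871948],
       [ 0.        ,  0.        ,  0.        ,  1.        ]])}
{'clock': 0.1, 'joints': array([ 1.20288875,  0.47772691,  0.02236777,  1.55633741, -0.01151005,
        1.10931713, -0.08309458]), 'qvel': array([ 0.0002685 , -0.00160198,  0.00120383, -0.00227418,  0.00190256,
        0.00039452,  0.0008945 ]), 'tau': array([ 4.81112991e-03, -5.97762287e+01,  1.61386371e+00, -2.81951612e+01,
        1.28291489e-02,  5.06625322e-03,  1.70482645e-05]), 'tcp_pos': array([ 0.17325178, -0.6518598 ,  0.24442347]), 'orientation': array([-3.11351087e+00, -4.06745498e-01,  5.29060957e-04]), 'contact_force': array([-0.11478092, -0.54273011, -1.00028443]), 'moment': array([-0.04614755, -0.04748388,  0.02433531]), 'gripper_force': 0.0, 'grip_width': 0.08512804874735776}
[[ 0.966  0.257 -0.001]
 [ 0.257 -0.966  0.002]
 [-0.    -0.002 -1.   ]] 0.014
```

View pics/scene0.png

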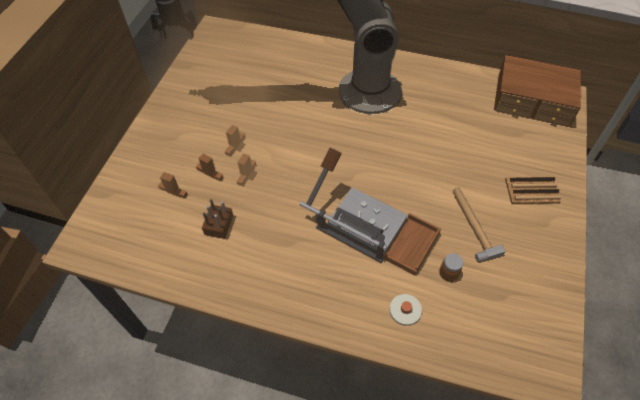

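View pics/top0.png

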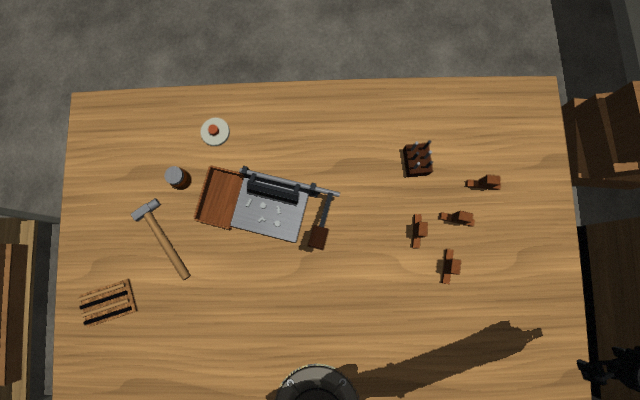

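The top view shows the block at about (270,205), with the tray to its left, five chips on it and the lever paddle at (318,238). There are four scraper lookalikes, and the leftmost is at (418,231). The punches are at (417,160), the jar at (177,178) and the hammer near (160,240).

Run:
```python
from h import *
f=cv2.imread('pics/top0.png')
a=cv2.resize(f[150:262,185:345],None,fx=5,fy=5,interpolation=cv2.INTER_CUBIC)[:,:800]
cv2.imwrite('pics/c1.png',a)
s=cv2.imread('pics/scene0.png')
b=cv2.resize(f[200:290,390:490],None,fx=5,fy=5,interpolation=cv2.INTER_CUBIC)
s2=cv2.resize(s[115:205,150:210+50],None,fx=5*90/90*.54,fy=5*.54,interpolation=cv2.INTER_CUBIC)
h=np.zeros((450,500+s2.shape[1],3),np.uint8); h[:,:500]=b; h[:s2.shape[0],500:]=s2
cv2.imwrite('pics/c2.png',h[:, :800])
c=r.camera_params('top')
for uv in [(418,231),(450,266),(459,218),(487,183)]: print(uv,onz(c,uv,.02).round(3))
```

```text
(418, 231) [ 0.492 -0.306  0.02 ]
(450, 266) [ 0.388 -0.393  0.02 ]
(459, 218) [ 0.527 -0.429  0.02 ]
(487, 183) [ 0.629 -0.522  0.02 ]
```

View pics/c1.png

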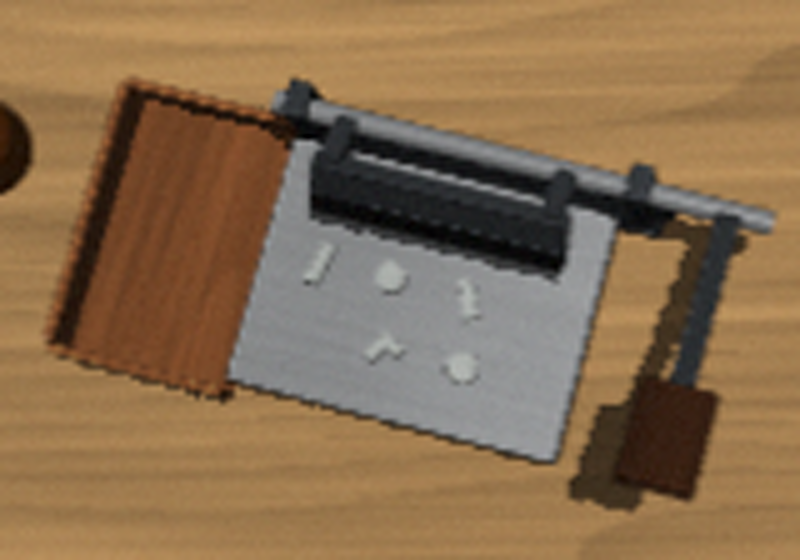

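View pics/c2.png

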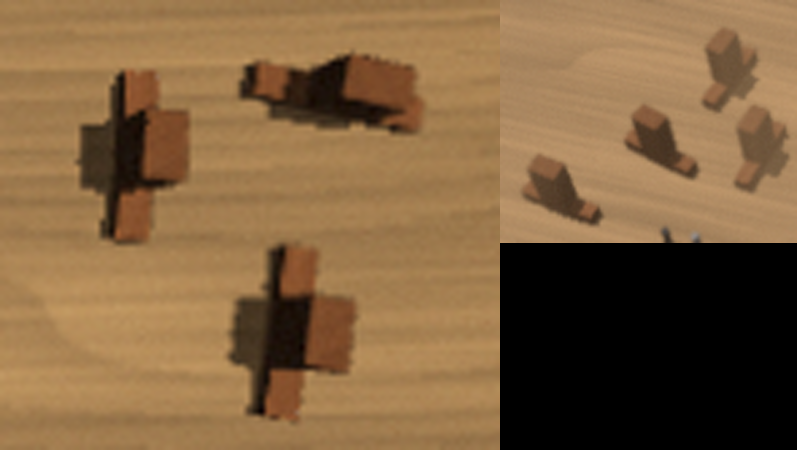

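Crop 1 shows the block top's corners at (297,140), (231,382), (553,463) and (618,220). The chips all lie nearer than the bar, and the paddle is at (668,440). Crop 2 shows the target scraper standing at its left, handle top centred at (167,147), with the foot ends at (140,71) and (134,241).

Run:
```python
from h import *
c=r.camera_params('top')
U=lambda p,o:(np.array(p)+.5)/5-.5+np.array(o)
P=np.array([onz(c,U(p,(185,150)),.03)[:2] for p in [(297,140),(231,382),(553,463),(618,220)]])
L=np.array([[75,100],[-75,100],[-75,-100],[75,-100]])/1000
print(P.round(4)); 
A=P-P.mean(0);B=L-L.mean(0);H=B.T@A
th=np.arctan2(H[0,1]-H[1,0],H[0,0]+H[1,1]);print('yaw',th,np.degrees(th))
M=np.array([[np.cos(th),-np.sin(th)],[np.sin(th),np.cos(th)]]);t=P.mean(0)
print('bed',t.round(4),'res mm',((L@M.T+t-P)*1000).round(1).tolist())
np.savez('bed.npz',M=M,t=t,th=th)
inv=lambda q:(M.T@(q[:2]-t)*1000).round(1)
for p in [(318,264),(391,277),(469,299),(384,350),(462,367)]: print('chip',inv(onz(c,U(p,(185,150)),.036)))
print('pad',inv(onz(c,U((668,440),(185,150)),.159)))
o=(390,200)
h=onz(c,U((167,147),o),.084)
fa,ne=onz(c,U((140,71),o),.018),onz(c,U((134,241),o),.018)
print('handle',h,'foot',(fa+ne)/2,'len',np.linalg.norm(fa-ne),'ang',np.degrees(np.arctan2(*(fa-ne)[:2][::-1])))
g=r.get_obs();print(g['tcp_pos'],np.degrees(g['orientation']))
```

```text
[[0.6638 0.2022]
 [0.5201 0.2405]
 [0.4683 0.0521]
 [0.6098 0.0116]]
yaw -0.2712165724509414 -15.539564935443055
bed [0.5655 0.1266] res mm [[0.7, 0.7], [-0.0, 2.5], [-1.9, -1.7], [1.2, -1.5]]
chip [ 4.9 65. ]
chip [ 7.8 21.1]
chip [  6.4 -26.7]
chip [-34.5  13.7]
chip [-33.1 -33.1]
pad [ -51.7 -164.1]
handle [ 0.49231614 -0.30433186  0.084     ] foot [ 0.49307516 -0.30339059  0.018     ] len 0.0996920981704519 ang -5.4386802728331975
[ 0.17325178 -0.6518598   0.24442347] [-1.78391032e+02 -2.33048004e+01  3.03129599e-02]
```

>>> move_arm(
  rows=[2, -1.3, 0, 1, 6, -3.8, 0, 3, 11, -7, 0, 6, 16.5, -10.5, 0, 9, 22, -14, 0, 12, 27.5, -17.5, 0, 15, 32.5, -20.7, 0, 18, 36.8, -23.5, 0, 20, 39.2, -25, 0, 20.3, 39.8, -25.4, 0, 20.3],
  fingers=1,
)

```text
clock: 1.35
tcp_pos: [0.494, -0.3025, 0.2449]
orientation: [-3.138, 0.142, 0.0]
contact_force: [-1.0, -0.7, -0.7]
grip_width: 0.0855
gripper_force: 0.0
```

Run:
```python
from h import *
c=r.camera_params('wrist'); f=r.grab_frame('wrist'); cv2.imwrite('pics/w1.png',f)
g=r.get_obs();print(g['tcp_pos'],R.from_rotvec(g['orientation']).as_matrix().round(3))
for p in [(.4927,-.304,.084),(.4927,-.304,.018)]: print(px(c,p))
```

```text
[ 0.49352353 -0.30329737  0.24495543] [[ 0.996 -0.092 -0.   ]
 [-0.092 -0.996  0.001]
 [-0.    -0.001 -1.   ]]
[321.1659046  189.76728416]
[320.86175543 177.04590276]
```

View pics/w1.png

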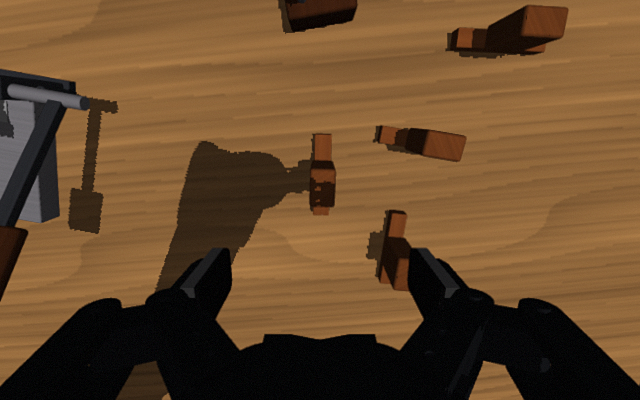

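The wrist view shows the scraper handle centred at about (322,187), foot axis vertical, matching the prediction of (321,190). The fingers will clear the neighbour at (397,250).

>>> move_arm(
  rows=[0, 0, 2, 0, 0, 0, 6, 0, 0, 0, 11, 0, 0, 0, 15, 0, 0, 0, 17.5, 0, 0, 0, 18.4, 0, 0, 0, 18.4, 0],
)

```text
clock: 2.28
tcp_pos: [0.492, -0.3058, 0.0613]
orientation: [3.138, -0.151, -0.001]
contact_force: [-0.1, -0.1, 0.3]
grip_width: 0.0853
gripper_force: 0.0
```

>>> move_arm(
  rows=[0, 0, 0, 0, 0, 0, 0, 0, 0, 0, 0, 0, 0, 0, 0, 0, 0, 0, 0, 0, 0, 0, 0, 0, 0, 0, 0, 0, 0, 0, 0, 0],
  fingers=0,
  newtons=60,
)

```text
clock: 3.28
tcp_pos: [0.4934, -0.3049, 0.062]
orientation: [3.137, -0.148, 0.002]
contact_force: [-0.7, 0.1, 6.6]
grip_width: 0.0253
gripper_force: 59.2
```

>>> move_arm(
  rows=[0, 0, -1, 0, 0, 0, -4, 0, 0, 0, -9, 0, 0, 0, -14, 0, 0, 0, -18, 0, 0, 0, -21, 0, 0, 0, -22, 0],
)

```text
clock: 4.15
tcp_pos: [0.4933, -0.3048, 0.2833]
orientation: [3.137, -0.148, 0.004]
contact_force: [0.6, 0.3, -1.9]
grip_width: 0.0253
gripper_force: 58.6
```

>>> move_arm(
  rows=[0, -2, 0, 0, 0, -6, 0, 1, 0, -11, 0, 3, 0, -16.5, 0, 5, 0, -22, 0, 7, -0.1, -27.5, 0, 9, -0.2, -32.5, 0, 10, -0.3, -35.5, 0, 10.2, -0.3, -36.5, 0, 10.2, -0.3, -36.5, 0, 10.2],
)

```text
clock: 5.4
tcp_pos: [0.5234, 0.0593, 0.2802]
orientation: [3.112, -0.425, -0.003]
contact_force: [0.3, -0.1, -1.3]
grip_width: 0.0253
gripper_force: 58.7
```

```bash
cat >> h.py <<'E'
b=np.load('bed.npz');M,t=b['M'],b['t']
def bed(p): return M.T@(np.array(p)[:2]-t)*1000
def world(x,y): return M@(np.array([x,y])/1000)+t
def go(x,y,z):
    g=r.get_obs(); print('tcp',g['tcp_pos'].round(4),'bed',bed(g['tcp_pos']).round(1),'yaw',np.degrees(np.arctan2(*R.from_rotvec(g['orientation']).as_matrix()[:2,0][::-1])).round(2),'F',g['contact_force'].round(1),'tool cm',tool(np.array([*world(x,y),z])-g['tcp_pos']).round(2))
E
python3 - <<'E'
from h import *
f=r.grab_frame('wrist'); cv2.imwrite('pics/w2.png',f)
go(-22,-75,.0945)
E
```

```text
tcp [0.5237 0.0581 0.2804] bed [-21.9 -77.2] yaw -15.65 F [ 0.8 -0.1 -1.5] tool cm [ 0.02 -0.25 18.59]
```

View pics/w2.png

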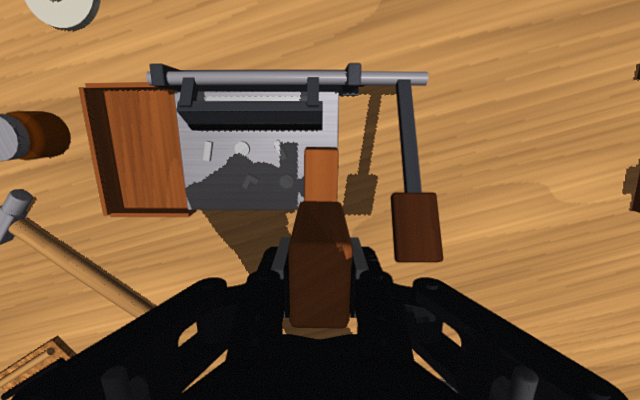

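The scraper is held straight and square to the block. The chips lie to the left of it, and the paddle at (417,227) is clear.

>>> move_arm(
  rows=[0, 0, 2, 0, 0, 0, 6, 0, 0, 0, 11, 0, 0, 0, 15, 0, 0, 0, 17.2, 0, 0, 0, 18, 0, 0, 0, 18, 0],
)

```text
clock: 6.32
tcp_pos: [0.5244, 0.058, 0.1013]
orientation: [3.112, -0.429, -0.0]
contact_force: [-1.6, -0.1, -1.5]
grip_width: 0.0257
gripper_force: 58.7
```

>>> move_arm(
  rows=[0, 0, 0.2, 0, 0, 0, 0.3, 0, 0, 0, 0.4, 0, 0, 0, 0.4, 0],
)

```text
clock: 6.82
tcp_pos: [0.5243, 0.059, 0.0975]
orientation: [-3.112, 0.427, -0.0]
contact_force: [-0.2, 0.1, -1.8]
grip_width: 0.0252
gripper_force: 58.7
```

>>> move_arm(
  rows=[0, 0, 0.1, 0, 0, 0, 0.2, 0, 0, 0, 0.3, 0, 0, 0, 0.3, 0],
)

```text
clock: 7.32
tcp_pos: [0.5242, 0.059, 0.0942]
orientation: [3.112, -0.427, -0.0]
contact_force: [-0.9, -0.2, -1.7]
grip_width: 0.0252
gripper_force: 58.7
```

>>> move_arm(
  rows=[0, 0, 0.1, 0, 0, 0, 0.15, 0, 0, 0, 0.15, 0],
)

```text
clock: 7.7
tcp_pos: [0.5242, 0.059, 0.0927]
orientation: [3.112, -0.427, -0.0]
contact_force: [-0.2, -0.3, -1.4]
grip_width: 0.0256
gripper_force: 58.7
```

>>> move_arm(
  rows=[0, 0, 0.1, 0, 0, 0, 0.15, 0, 0, 0, 0.15, 0],
)

```text
clock: 8.07
tcp_pos: [0.5243, 0.0591, 0.092]
orientation: [3.112, -0.427, 0.0]
contact_force: [-3.5, -0.6, 7.0]
grip_width: 0.0255
gripper_force: 59.8
```

>>> move_arm(
  rows=[0, 0, -0.06, 0, 0, -0.5, -0.06, 0, 0, -1.7, -0.06, 0, 0, -3, -0.06, 0, 0, -4.3, -0.06, 0, 0, -5.6, -0.06, 0, 0, -6.9, -0.06, 0, 0, -8.2, -0.06, 0, 0, -9, -0.06, 0, 0, -9.2, -0.06, 0],
)

```text
clock: 9.32
tcp_pos: [0.5491, 0.1484, 0.092]
orientation: [3.113, -0.425, -0.0]
contact_force: [-1.7, -3.5, 7.2]
grip_width: 0.0255
gripper_force: 59.8
```

Run:
```python
from h import *
f=r.grab_frame('wrist'); cv2.imwrite('pics/w3.png',f)
go(-22,108,.0925)
```

```text
tcp [0.5491 0.1484 0.092 ] bed [-21.6  16.6] yaw -15.57 F [-1.6 -1.8  5. ] tool cm [-0.04 -9.14 -0.05]
```

View pics/w3.png

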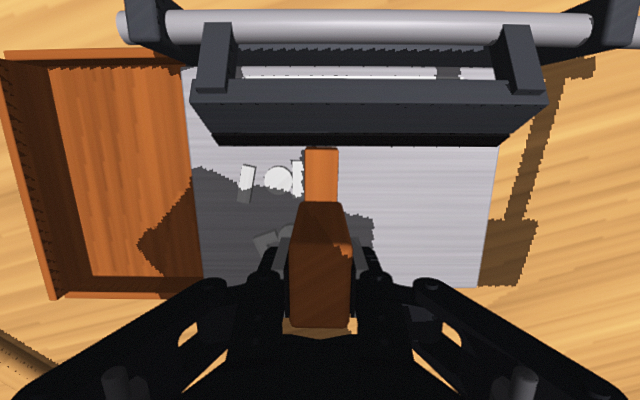

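The five chips (247,183), (278,180), (297,178), (265,241) and one beside the foot are being pushed ahead of it, and none is behind it.

>>> move_arm(
  rows=[0, -0.5, -0.03, 0, 0, -1.7, -0.03, 0, 0, -3, -0.03, 0, 0, -4.3, -0.03, 0, 0, -5.6, -0.03, 0, 0, -6.9, -0.03, 0, 0, -8.2, -0.03, 0, 0, -9.2, -0.03, 0, 0, -9.7, -0.03, 0, 0, -9.7, -0.03, 0],
)

```text
clock: 10.62
tcp_pos: [0.5749, 0.2415, 0.0919]
orientation: [-3.113, 0.426, 0.001]
contact_force: [0.4, -1.0, -1.6]
grip_width: 0.0255
gripper_force: 58.7
```

>>> move_arm(
  rows=[0, 0, -1, 0, 0, 0, -4, 0, 0, 0, -9, 0, 0, 0, -14, 0, 0, 0, -18, 0, 0, 0, -20, 0, 0, 0, -20.5, 0],
)

```text
clock: 11.5
tcp_pos: [0.5757, 0.2409, 0.2994]
orientation: [-3.111, 0.428, -0.005]
contact_force: [-0.1, -0.4, -1.6]
grip_width: 0.0253
gripper_force: 58.7
```

Run:
```python
from h import *
f=r.grab_frame('wrist'); cv2.imwrite('pics/w4.png',f)
g=r.get_obs();go(-22,108,.0925); print(tool(np.array([.49,-.27,.29])-g['tcp_pos']))
```

```text
tcp [0.5754 0.2407 0.2987] bed [-21.  112.6] yaw -15.65 F [-0.8 -0.5 -1.1] tool cm [-0.13  0.49 20.62]
[ 5.55190153 51.48513513  0.82122884]
```

View pics/w4.png

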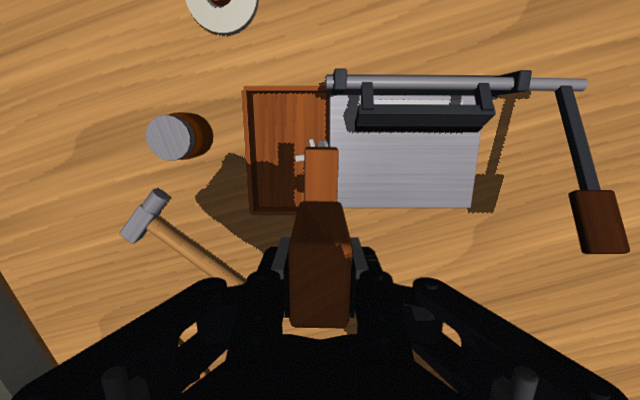

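The block top is clear and the chips show in the tray at about (310,152). I'll check the count once the scraper is out of the way.

>>> move_arm(
  rows=[0, 2, 0, 0, 0.5, 7, 0, 0, 1, 13, 0, 0, 2, 19, 0, 0, 2.5, 25, 0, 0, 3, 31, 0, 0, 4, 37, 0, 0, 4.5, 43, 0, 0, 5, 48, 0, 0, 5.5, 51, 0, 0],
)

```text
clock: 12.8
tcp_pos: [0.4875, -0.2688, 0.2958]
orientation: [3.111, -0.435, -0.005]
contact_force: [1.1, 0.2, -1.5]
grip_width: 0.0255
gripper_force: 58.8
```

>>> move_arm(
  rows=[0, 0.5, 0, 0, 0, 0.5, 3, 0, 0, 0.5, 8, 0, 0, 0.5, 14, 0, 0, 0.5, 19, 0, 0, 0.5, 22, 0, 0, 0.5, 22.8, 0, 0, 0.5, 22.8, 0],
)

```text
clock: 13.8
tcp_pos: [0.4894, -0.2693, 0.0693]
orientation: [-3.112, 0.426, 0.001]
contact_force: [-0.2, 0.1, -0.8]
grip_width: 0.0252
gripper_force: 58.9
```

Run:
```python
from h import *
f=r.grab_frame('top'); cv2.imwrite('pics/t5.png',f)
a=cv2.resize(f[165:245,195:315],None,fx=6,fy=6,interpolation=cv2.INTER_CUBIC)
cv2.imwrite('pics/t5c.png',a)
print(r.get_obs()['tcp_pos'])
```

```text
[ 0.49000916 -0.26976962  0.07014335]
```

View pics/t5c.png

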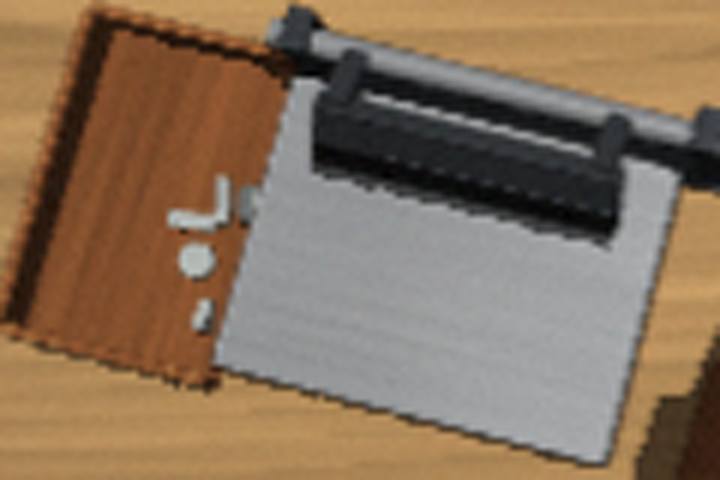

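All five offcuts are in the tray: bars at (222,195) and (190,218), a slug at (195,260), the L at (202,315), and a slug leaning on the block's side at (247,203). Next I set the scraper down.

>>> move_arm(
  rows=[0, 0, 0.3, 0, 0, 0, 0.5, 0, 0, 0, 0.6, 0, 0, 0, 0.7, 0, 0, 0, 0.7, 0],
)

```text
clock: 14.48
tcp_pos: [0.4894, -0.2697, 0.0622]
orientation: [-3.112, 0.427, 0.0]
contact_force: [0.6, -0.4, -1.7]
grip_width: 0.0253
gripper_force: 58.9
```

>>> move_arm(
  rows=[0, 0, 0.06, 0, 0, 0, 0.12, 0, 0, 0, 0.12, 0],
)

```text
clock: 14.85
tcp_pos: [0.4895, -0.2698, 0.062]
orientation: [3.112, -0.427, 0.0]
contact_force: [-4.1, 1.3, 9.5]
grip_width: 0.0253
gripper_force: 60.4
```

>>> move_arm(
  rows=[0, 0, -0.05, 0, 0, 0, -0.05, 0, 0, 0, -0.05, 0, 0, 0, -0.05, 0, 0, 0, -0.05, 0, 0, 0, -0.05, 0, 0, 0, -0.05, 0],
  fingers=1,
)

```text
clock: 15.72
tcp_pos: [0.4895, -0.2698, 0.0615]
orientation: [-3.112, 0.427, -0.0]
contact_force: [-0.3, 0.0, 0.4]
grip_width: 0.0855
gripper_force: 0.0
```

>>> move_arm(
  rows=[0, 0, -1, 0, 0, 0, -4, 0, 0, 0, -9, 0, 0, 0, -14, 0, 0, 0, -18, 0, 0, 0, -21, 0, 0, 0, -22, 0, 0, 0, -22, 0],
)

```text
clock: 16.73
tcp_pos: [0.4894, -0.2697, 0.2816]
orientation: [3.112, -0.427, 0.001]
contact_force: [0.3, 0.8, 0.3]
grip_width: 0.0856
gripper_force: 0.0
```

Run:
```python
from h import *
c=r.camera_params('wrist'); f=r.grab_frame('wrist'); cv2.imwrite('pics/w6.png',f)
go(-55,-165,.25)
print(px(c,(.4895,-.2698,.084)))
```

```text
tcp [ 0.489  -0.2695  0.2806] bed [  32.4 -402.1] yaw -15.61 F [-0.5 -0.6 -0.2] tool cm [ -8.77 -23.7    3.08]
[319.41046874 181.1781182 ]
```

View pics/w6.png

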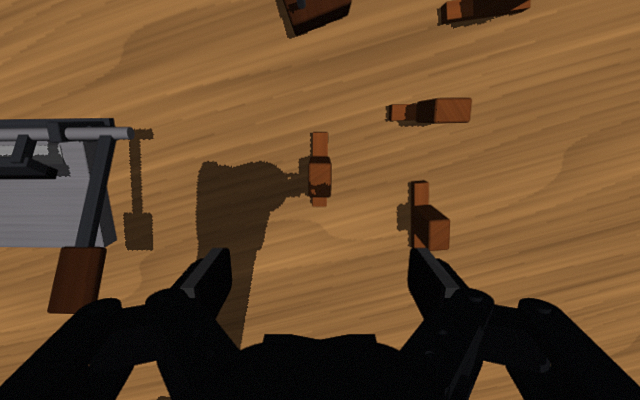

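The scraper stands upright, released, at (319,175), clear of everything. Next is the lever.

>>> move_arm(
  rows=[-0.8, -2, 0, 0, -2, -5.5, 0, 0, -3.8, -10, 0, 0, -5.6, -14.5, 0, 0, -7.3, -19, 0, 0, -8.6, -22.3, 0, 0, -9.1, -23.7, 0, 0, -9.1, -23.7, 2, 0, -9.1, -23.7, 5, 0, -9.1, -23.7, 5, 0],
  fingers=0,
)

```text
clock: 18.02
tcp_pos: [0.4636, -0.0175, 0.2293]
orientation: [3.111, -0.427, -0.009]
contact_force: [0.4, -0.1, 0.8]
grip_width: -0.0002
gripper_force: 0.0
```

Run:
```python
from h import *
go(-58,-165,.19)
```

```text
tcp [ 0.4636 -0.0175  0.2293] bed [ -59.5 -166.1] yaw -15.64 F [ 0.4 -0.1  0.8] tool cm [ 0.17 -0.12  3.93]
```

>>> move_arm(
  rows=[0.2, -0.1, 1, 0, 0.4, -0.1, 2.5, 0, 0.4, -0.1, 3.2, 0, 0.4, -0.1, 3.5, 0, 0.4, -0.1, 3.5, 0],
)

```text
clock: 18.65
tcp_pos: [0.4697, -0.0171, 0.1965]
orientation: [3.112, -0.427, -0.0]
contact_force: [0.2, 0.2, -0.2]
grip_width: -0.0001
gripper_force: 0.0
```

>>> move_arm(
  rows=[0, 0, 0.4, 0, 0, 0, 0.8, 0, 0, 0, 1.2, 0, 0, 0, 1.5, 0, 0, 0, 1.5, 0],
)

```text
clock: 19.27
tcp_pos: [0.47, -0.0172, 0.1816]
orientation: [3.112, -0.427, 0.001]
contact_force: [0.6, -0.8, 2.3]
grip_width: -0.0004
gripper_force: 1.1
```

>>> move_arm(
  rows=[-0.3, 0, 0.6, 0, -0.7, 0, 1.5, 0, -1.1, 0, 2.5, 0, -1.45, 0, 3.5, 0, -1.7, 0, 4.5, 0, -1.85, 0, 5.5, 0, -2, 0, 6.5, 0, -2.1, 0, 7.4, 0, -2.15, 0, 8, 0, -2.15, 0, 8, 0],
)

```text
clock: 20.52
tcp_pos: [0.4469, -0.0108, 0.1003]
orientation: [3.112, -0.426, -0.006]
contact_force: [-4.0, 1.5, 7.8]
grip_width: -0.0001
gripper_force: 3.5
```

Run:
```python
from h import *
go(-75,-165,.090)
f=r.grab_frame('scene'); c=r.camera_params('scene')
a=cv2.resize(f[130:260,270:390],None,fx=4.6,fy=4.6,interpolation=cv2.INTER_CUBIC)
cv2.imwrite('pics/s7.png',a)
# outline predictions for the lever's far end of pad, level
for x in (-43,-107):
  for y in (-144,-186):
    print(x,y,((px(c,[*world(x,y),.076])-(270,130))*4.6).round(0))
```

```text
tcp [ 0.4469 -0.0108  0.1003] bed [ -77.4 -164.2] yaw -15.58 F [-4.   1.5  7.8] tool cm [0.24 0.08 1.03]
-43 -144 [296. 226.]
-43 -186 [243. 200.]
-107 -144 [343. 163.]
-107 -186 [292. 138.]
```

View pics/s7.png

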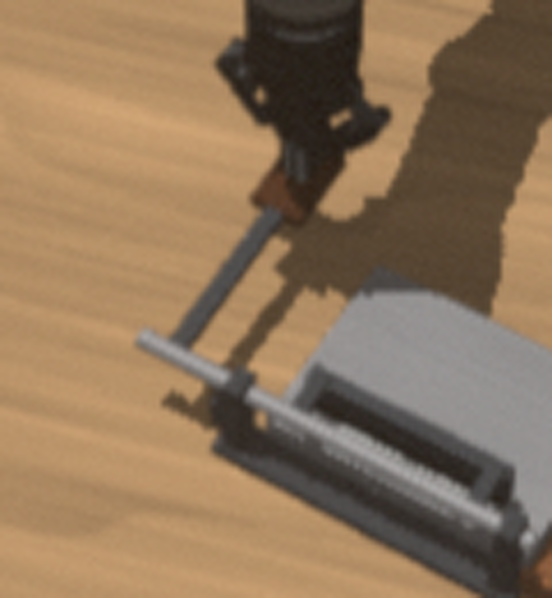

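The paddle is pressed to slightly above level: its shaft-side corners at (255,197) and (305,218) are still just short of the predicted level positions.

>>> move_arm(
  rows=[0, 0, 0.3, 0, 0, 0, 0.6, 0, 0, 0, 0.8, 0, 0, 0, 0.95, 0, 0, 0, 1.0, 0, 0, 0, 1.0, 0, 0, 0, 1.0, 0],
)

```text
clock: 21.45
tcp_pos: [0.4466, -0.0107, 0.0906]
orientation: [3.112, -0.425, -0.007]
contact_force: [-5.5, 2.5, 7.7]
grip_width: -0.0002
gripper_force: 4.0
```

Run:
```python
from h import *
go(-75,-165,.090)
f=r.grab_frame('scene')
a=cv2.resize(f[130:260,270:390],None,fx=4.6,fy=4.6,interpolation=cv2.INTER_CUBIC)[100:300,150:400]
cv2.imwrite('pics/s8.png',cv2.resize(a,None,fx=2.4,fy=2.4))
```

```text
tcp [ 0.4466 -0.0107  0.0906] bed [ -77.7 -164.2] yaw -15.57 F [-5.5  2.5  7.7] tool cm [0.28 0.08 0.06]
```

View pics/s8.png

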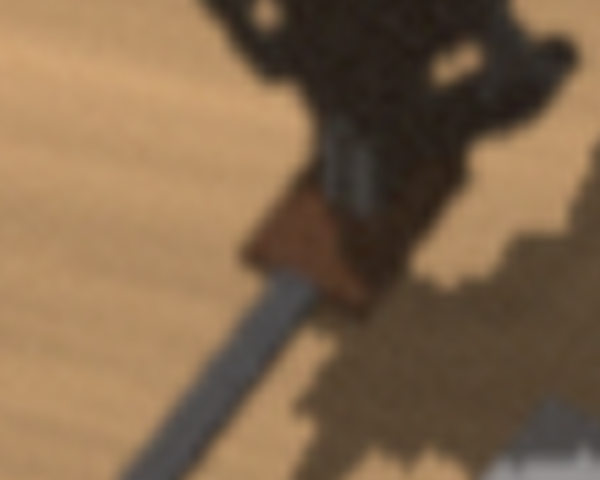

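The paddle's shaft-side corners are now at the predicted rows, and the fingertips are at about 76.6 mm, so the lever is level and held with about 7.7 N.

```bash
python3 -c "
from h import *
print(r.hand_in())"
```

```text
the job is handed in; nothing more can be done
None
```

The job is handed in: all five offcuts are in the tray, the scraper is standing clear on the bench, and the gripper is holding the lever level to within my measurement (about 1 mm at the paddle); the hand-in returned no verdict.

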